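# Press the storage box lid shut, corner by corner

### The arm

A 6-joint arm with a two-finger parallel gripper is mounted at the origin on a cart in front of the work surface, level with it; the furniture and walls round the work are solid. World frame = base frame: x ahead of the robot, y to its left, z up, the work surface at z = 0. Lengths are in m, angles in degrees, forces in N, time in s.
With the tool pointing down it reaches from about 0.4 to 0.825 m from the base axis. Payload 7 kg.
Tool frame: the origin (TCP) lies at the very end of the fingers, on their centre line; the grasp point (between the pads) lies 19 mm behind it; z points along the fingers, y is the line along which they close (so a half turn about z gives the same grasp; the last joint's range is limited). The gripper opens to 88 mm and grips with 3 to 60 N. Pads are 19 mm wide; open, the fingers measure 130 mm over their backs; the gripper's body (78 mm by 193 mm) begins 47 mm behind the grasp point.
Start: joints at [-48.123, 20.546, 0.682, 0, -70.136, -16.507], TCP at [0.289, -0.61, 0.227] pointing down, gripper open.
Joint ranges: [-176.03, 176.03], [-82.01, 121.73], [-58.28, 71.71], [-173.87, 95.51], [-174.79, -0.11], [-173.66, 173.66]. Speed limits (degrees/s): [136.94, 136.94, 172.46, 180, 180, 180].

### API

Orientations are given as [roll, pitch, yaw] about the fixed x, y, z axes, in that order (R = Rz(yaw) Ry(pitch) Rx(roll)).
In Python, from plant import ctrl, viewer gives the robot as it stands.
- The arm moves only by the tool servo_tool, never from a script. Its argument "rows" is a list of rows, each a list of 6 numbers: the shift along the world's x, y, z in mm, then the turn, a rotation vector about the world's x, y, z in degrees. A call has 1 to 5 rows; each row shifts and turns the commanded pose from where the row before left it; what a row does not reach is not made up. A row lasts 1/12 s, in which the tool goes at most 41.7 mm and 7.16 degrees, less where a joint would pass 70% of its speed; a pose out of reach is approached as far as the arm can. A call is refused whole if a number of a shift passes 41.7 or a number of a turn 7.16, either way. A call with a gripper value outside its range is refused whole. "fingers" is the finger opening in mm, from 0 to 87.6, set as the call begins (left out, the last holds). The fingers move at their own pace and stop on an object; the grip force is fixed at half the most. Time passes only in rows, so rows that do not move let the fingers close. It gives the time, the measured TCP pose, the force and the opening at its end, in the units of the state.
- ctrl.get_obs(): the state, without advancing time (a new reading comes with each control period).
- viewer.snapshot(name): name is "scene" or "top"; returns (picture, depth): 384x512x3 uint8, red, green, blue; 384x512 float32, m along the optical axis (not along the pixel's ray), 0 where there is no reading.
- viewer.calibration(name): a dict with "fx", "fy", "cx", "cy" (pixels), "k1" (the pictures are not rectified: a ray, as slopes to the right and down, at radius r is drawn at 1 + k1 r^2 times it, then the intrinsics apply), "origin" and "rotation" of the camera in the world. Camera axes: x right, y up, looking along -z (the intrinsics and any distortion apply to the point x, -y, -z); pixel columns grow to the right and rows downward; lengths in m; the calibration is good to about 2 mm. A picture is of the moment at which its call begins. calibration takes no time and is no camera call.
- ctrl.close_job(): hands the job in, once; it reports no verdict.
The state is a dict: "clock": time; "joint_pos": joint angles; "qvel": joint speeds; "tau": joint torques, N m; "tool_pos": TCP position; "orientation": TCP orientation; "force": force on the tool from outside, world axes, zero at the start; "moment": the same for the moment, N m; "opening": finger opening in m.
Only numpy, scipy, OpenCV 4.12 (cv2) and the standard library are available. Lean on these libraries where they do the work, as an engineer would, in place of code of your own. Each camera call takes 0.05 s, during which the arm holds its last target. There are 200 camera calls.

### The job

The lid lies on the clear storage box, but its four corners have sprung up out of their clips. Press the lid down round its rim with the fingertips, one corner after the other, until every corner has clicked under its clip and stays flat by itself. Only press, firmly but without ramming: do not grip, lift, tip or push away the box, and leave the things around it where they are.

Things in the scene. Friction and masses are not known exactly. Their poses are not given: they have to be found in the camera images.
- supply_box: clear storage box, blue lid, 170 (its x) x 230 (its y) x 80 mm high, 1.6 to 2.3 kg, loose, stationery inside; an off-white spring clip at each chamfered corner. Origin: centre of its underside. x: from its front long side to its back one, y: to its left end, z up. The lid's stiff middle is already home; each corner flexes alone along a crease, so pressing the middle moves no corner.
- pad_fl (a point): top centre of the round ribbed thumb pad (22 mm, lighter blue) on the lid's front left corner: the place to press. 26 mm out from the crease, the clip's nose 19 mm farther out. With the corner shut it lies at (-67, +97, +79) mm in the box's frame; sprung up, 5 to 8 mm higher. Its x axis points out to the corner (45 degrees to the box's sides).
- pad_fr (a point): top centre of the round ribbed thumb pad (22 mm, lighter blue) on the lid's front right corner: the place to press. 26 mm out from the crease, the clip's nose 19 mm farther out. With the corner shut it lies at (-67, -97, +79) mm in the box's frame; sprung up, 5 to 8 mm higher. Its x axis points out to the corner (45 degrees to the box's sides).
- pad_bl (a point): top centre of the round ribbed thumb pad (22 mm, lighter blue) on the lid's back left corner: the place to press. 26 mm out from the crease, the clip's nose 19 mm farther out. With the corner shut it lies at (+67, +97, +79) mm in the box's frame; sprung up, 5 to 8 mm higher. Its x axis points out to the corner (45 degrees to the box's sides).
- pad_br (a point): top centre of the round ribbed thumb pad (22 mm, lighter blue) on the lid's back right corner: the place to press. 26 mm out from the crease, the clip's nose 19 mm farther out. With the corner shut it lies at (+67, -97, +79) mm in the box's frame; sprung up, 5 to 8 mm higher. Its x axis points out to the corner (45 degrees to the box's sides).
- corner_fl (a joint): how far the lid's front left corner is bent up about its crease, rad: 0 flat on the rim (shut), 0.2 to 0.29 as found. A light spring bends it up again unless its lip has snapped under the clip: the clip gives way at about 0.2 rad under 8 to 16 N straight down on the pad, then the corner drops to 0 and stays (under 0.02).
- corner_fr (a joint): how far the lid's front right corner is bent up about its crease, rad: 0 flat on the rim (shut), 0.2 to 0.29 as found. A light spring bends it up again unless its lip has snapped under the clip: the clip gives way at about 0.2 rad under 8 to 16 N straight down on the pad, then the corner drops to 0 and stays (under 0.02).
- corner_bl (a joint): how far the lid's back left corner is bent up about its crease, rad: 0 flat on the rim (shut), 0.2 to 0.29 as found. A light spring bends it up again unless its lip has snapped under the clip: the clip gives way at about 0.2 rad under 8 to 16 N straight down on the pad, then the corner drops to 0 and stays (under 0.02).
- corner_br (a joint): how far the lid's back right corner is bent up about its crease, rad: 0 flat on the rim (shut), 0.2 to 0.29 as found. A light spring bends it up again unless its lip has snapped under the clip: the clip gives way at about 0.2 rad under 8 to 16 N straight down on the pad, then the corner drops to 0 and stays (under 0.02).
- marker_red: red felt marker, 18x128x20 mm, lying in front of the box; loose, to be left alone. Origin: centre of its underside.
- eraser: white eraser in a blue sleeve, 23x55x12 mm, lying left of the box; loose, to be left alone. Origin: centre of its underside.
- stapler: black stapler, 119x34x51 mm, right of the box; loose, to be left alone. Origin: centre of its underside.
- glue_stick: orange and white glue stick, 28 mm across and 88 mm tall, standing behind the box; loose, to be left alone. Origin: centre of its underside.
- mouse: black computer mouse, 105x58x38 mm, farther to the right; loose, to be left alone. Origin: centre of its underside.

How it is judged (in metres and radians):
At the end, for the whole second after the job is handed in: With the robot clear, all four corners of the lid stay flat under their clips (each bent up less than 0.04 rad, under 2 mm at its edge), and the box stands flat and still on the table (value of joint each of corner_fl, corner_fr, corner_bl, corner_br below 0.04 rad and angle between supply_box's own z axis and vertical below 0.05 rad and height (world z) of supply_box below 0.006 m and linear speed of supply_box below 0.02 m/s); the robot touches nothing.
It fails at once if the box is lifted or tipped (over 12 mm or 0.12 rad) (height (world z) of supply_box above 0.012 m or angle between supply_box's own z axis and vertical above 0.12 rad).
It fails at once if the box is pushed away (over 30 mm) (distance of supply_box from where it was at the start of the episode above 0.03 m).
It fails at once if the lid is rammed (over 70 N) (contact force between the fingers and supply_box above 70 N).
It fails at once if another thing on the table is moved (over 30 mm) (distance of any of marker_red, eraser, stapler, glue_stick, mouse from where it was at the start of the episode above 0.03 m).
It also fails if it takes over 53 s, if anything falls off the work surface, if the arm or the gripper's body presses on something with over 40 N, if the wrist force passes 120 N, or if a joint passes its speed limit or range.

## Working session

There is one attempt and no reset: what is moved stays moved. The work goes in short steps, Python scripts to look and compute and a tool call to move; the robot and the scene stay as the last step left them, time stands still between calls to the robot, and variables do not carry over. Pictures are saved under pics/ and viewed, on a budget of 10 in all, crops included, one or two more only if the job needs it, and the job is handed in when it is done.

Besides the shell and the picture viewer there is one more tool, called as a command line: name --pt "numbers of a row" for each row, then --argument value for the rest. servo_tool: Moves the arm, as the interface text tells. Its arguments: {"type":"object","properties":{"rows":{"type":"array","items":{"type":"array","items":{"type":"number"}}},"fingers":{"type":"number"}},"required":["rows"]}

```bash
mkdir -p pics; cat > h.py <<'E'
import numpy as np, cv2
from plant import ctrl, viewer
def points(name, depth):
    c=viewer.calibration(name); v,u=np.mgrid[0:384,0:512].astype(float)
    K=np.array([[c['fx'],0,c['cx']],[0,c['fy'],c['cy']],[0,0,1.]])
    p=cv2.undistortPoints(np.stack([u,v],-1).reshape(-1,1,2),K,np.array([c['k1'],0,0,0.])).reshape(384,512,2)
    d=np.stack([p[...,0],-p[...,1],-np.ones((384,512))],-1)*depth[...,None]
    return d@np.array(c['rotation']).T+np.array(c['origin'])
E
python3 - <<'E'
from h import *
for n in ("top","scene"):
    p,d=viewer.snapshot(n); np.savez(n+'.npz',p=p,d=d); cv2.imwrite(f'pics/{n}0.png',p[...,::-1]); print(n,viewer.calibration(n))
print(ctrl.get_obs())
E
```

```text
top {'fx': 371.83427851109855, 'fy': 371.83427851109855, 'cx': 251.616969952291, 'cy': 194.68419048934697, 'k1': -3.9891957495783115e-05, 'origin': array([ 0.50904769, -0.03830065,  0.95284276]), 'rotation': array([  3.39660447,   0.66038007, -89.58102123])}
scene {'fx': 402.4960939891984, 'fy': 402.4960939891984, 'cx': 265.49868328371497, 'cy': 192.40906498213172, 'k1': -0.12991641521722644, 'origin': array([0.27930451, 0.51932262, 0.74201215]), 'rotation': array([ 4.37183987e+01,  5.17696649e-02, -1.50507957e+02])}
{'clock': 0.1, 'joint_pos': array([-4.81240700e+01,  2.05877021e+01,  6.37969997e-01, -1.64665113e-02,
       -7.01354214e+01, -1.65065767e+01]), 'qvel': array([ 0.05929014, -0.01268182,  0.13980147,  0.24767627,  0.03344349,
        0.03804609]), 'tau': array([-3.03513603e-03, -5.84163415e+01,  2.93753350e+01,  7.01548934e+00,
        1.01879545e-02, -4.48532705e-05]), 'tool_pos': array([ 0.28897967, -0.60952464,  0.22570818]), 'orientation': array([ 1.79913957e+02, -9.35399406e-03, -1.54636247e+02]), 'force': array([0.15032342, 0.21709839, 0.16914156]), 'moment': array([-0.06004921, -0.0170009 ,  0.01965285]), 'opening': 0.08775257901718973}
```

View pics/top0.png

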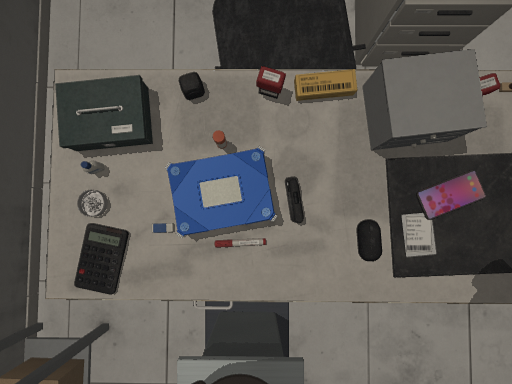

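View pics/scene0.png

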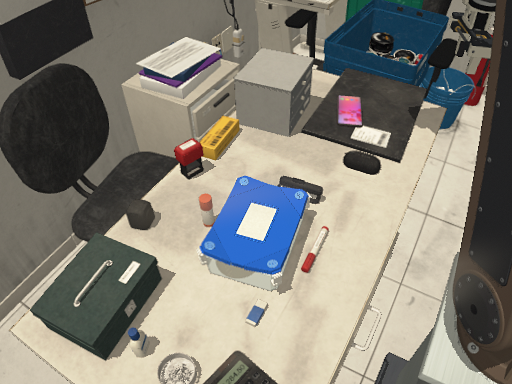

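The top view shows the blue lid centred near (222,192), with pads near bl (175,171), br (257,157), fr (267,214) and fl (184,228). The glue stick is at (219,138), the stapler at (294,200), the marker at (241,243) and the eraser at (163,228). The scene view shows the same layout. Next I'll measure the pads.

```bash
sed -i "s/np.array(c\['rotation'\]).T/Rotation.from_euler('xyz',c['rotation'],degrees=True).as_matrix().T/; 1a from scipy.spatial.transform import Rotation" h.py
cat >> h.py <<'E'
def pads(name,p,d):
    P=points(name,d); hsv=cv2.cvtColor(p,cv2.COLOR_RGB2HSV)
    m=cv2.inRange(hsv,(100,120,60),(125,255,255))
    m=cv2.morphologyEx(m,cv2.MORPH_CLOSE,np.ones((5,5)))
    n,l,s,c=cv2.connectedComponentsWithStats(m)
    z=P[...,2]; ok=[i for i in range(1,n) if s[i,4]>1500 and 0.06<np.median(z[l==i])<0.11]
    i=max(ok,key=lambda i:s[i,4])
    cnt=max(cv2.findContours((l==i).astype(np.uint8),cv2.RETR_EXTERNAL,cv2.CHAIN_APPROX_NONE)[0],key=cv2.contourArea)
    fill=cv2.drawContours(np.zeros((384,512),np.uint8),[cnt],-1,255,-1)
    xy=np.array([P[v,u,:2] for u,v in cnt[:,0]])
    rect=cv2.minAreaRect((xy*1000).astype(np.float32))
    out=[]
    er=cv2.erode(fill,np.ones((3,3)))
    light=((hsv[...,1]<205)&(er>0)).astype(np.uint8)
    n,l2,s,c=cv2.connectedComponentsWithStats(light)
    for j in range(1,n):
        if s[j,4]>=25: q=P[l2==j]; out.append((c[j].round(1),s[j,4],(np.median(q,0)*1000).round(1),(q.mean(0)*1000).round(1)))
    return rect,out,P,hsv,er
E
python3 - <<'E'
from h import *
for n in ("top","scene"):
    f=np.load(n+'.npz'); r,o,P,hsv,er=pads(n,f['p'],f['d'])
    print(n,r); [print(*x) for x in o]
    print(np.percentile(hsv[er>0][:,1],[5,25,50,75,95]))
    if n=="top":
        c=[cv2.resize(f['p'][v-20:v+20,u-20:u+20,::-1],(390,290),interpolation=cv2.INTER_CUBIC) for u,v in((175,171),(257,157),(184,228),(267,214))]
        cv2.imwrite('pics/crop.png',np.vstack([np.hstack(c[:2]),np.hstack(c[2:])]))
        for u,v in((222,192),(240,220),(230,170)): print((P[v,u]*1000).round(1))
        for u,v in((219,138),(294,200),(241,243),(163,228)): print((P[v,u]*1000).round(1))
E
```

```text
top ((568.00537109375, 46.14237976074219), (170.2689666748047, 231.60182189941406), 10.669907569885254)
[220.5 191.6] 6546 [567.   45.2  78.2] [567.5  45.3  83.2]
[ 32. 150. 154. 157. 169.]
[566.7  42.   78.8]
[501.2  -1.1  80. ]
[618.8  23.6  80.5]
[693.9  50.   86. ]
[ 550.2 -130.3   52.1]
[443.2  -1.4  16.5]
[479.  196.1  13.1]
scene ((499.7044677734375, 228.2178192138672), (203.51712036132812, 701.3225708007812), 20.947696685791016)
[255.8 225.3] 6314 [562.7  62.3  78. ] [562.8  59.8  80.7]
[ 26. 161. 192. 201. 203.]
```

View pics/crop.png

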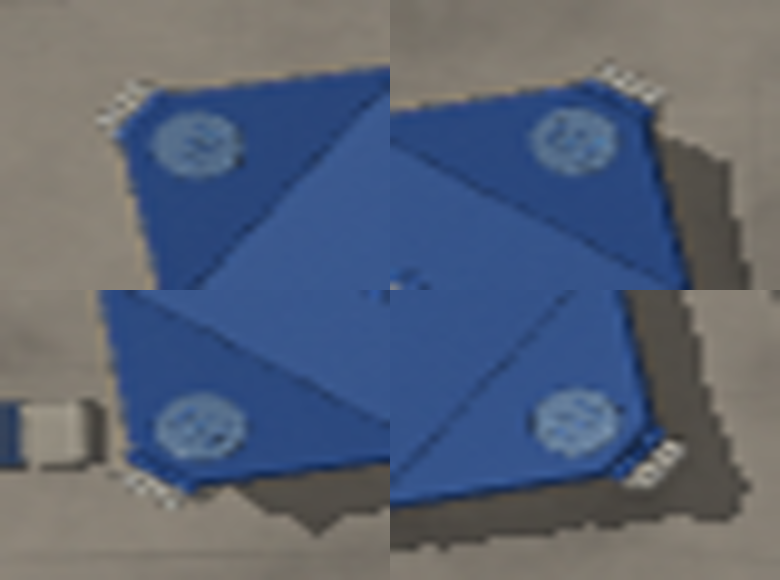

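The crop shows the four pads at about bl (175,170.7), br (255.6,156.2), fl (184.2,226.7) and fr (265.8,212), all apparently sprung up. I'll refine the pad centres using saturation.

```bash
python3 - <<'E'
from h import *
N=['bl','br','fl','fr']; B=np.array([[67,97],[67,-97],[-67,97],[-67,-97]],float)
for n,cs in(("top",((175,171),(256,156),(184,227),(266,212))),("scene",((210,251),(244,182),(273,267),(299,196)))):
    f=np.load(n+'.npz'); P=points(n,f['d']); hsv=cv2.cvtColor(f['p'],cv2.COLOR_RGB2HSV); W=[]
    for k,(u,v) in zip(N,cs):
        w=hsv[v-9:v+10,u-9:u+10]; 
        t=125 if n=="top" else 165
        m=((w[...,0]>95)&(w[...,0]<130)&(w[...,1]<t)&(w[...,1]>45)).astype(np.uint8)
        m=cv2.morphologyEx(m,cv2.MORPH_OPEN,np.ones((3,3)))
        nn,l,s,c=cv2.connectedComponentsWithStats(m)
        if nn<2: print(k,'none',w[9,9]); W.append([np.nan]*3); continue
        i=1+np.argmax(s[1:,4]); q=P[v-9:v+10,u-9:u+10][l==i]*1000; W.append(np.median(q,0))
        print(n,k,(c[i]+[u-9,v-9]).round(1),s[i],q.mean(0).round(1),np.median(q,0).round(1))
    W=np.array(W)[:,:2]
    if np.isfinite(W).all():
        X=B@np.array([1,1j]);Y=W@np.array([1,1j]); s=np.vdot(X,Y-Y.mean())/np.vdot(X,X)
        print('yaw',np.degrees(np.angle(s)),'scale',abs(s),'c',Y.mean(),'res',(Y-Y.mean()-s*X).round(1))
        print((np.exp(1j*np.angle(s))*X+Y.mean()).round(1))
E
```

```text
top bl [174.9 171.3] [ 5  6  9  7 44] [614.5 153.2  84.2] [614.1 154.   84.1]
top br [255.  158.5] [ 6 10  5  4 18] [645.8 -35.3  84.7] [645.8 -35.2  84.1]
top fl [184.4 226.8] [ 5  5  9  8 50] [484.5 128.4  84.4] [484.  128.2  84.4]
top fr [265.6 211.8] [ 5  5  8  9 62] [520.8 -60.7  86. ] [520.3 -61.7  85.8]
yaw 10.611727339173628 scale 0.9864869667211666 c (566.0318796504866+46.30499147845062j) res [ 0.7+1.4j -2.8+0.3j  0.5+0.j   1.6-1.8j]
[614. +154.j  649.7 -36.7j 482.3+129.3j 518.  -61.4j]
scene bl [209.1 245.3] [ 3  0 11  8 73] [615.5 156.9  84.9] [615.5 156.9  84.7]
scene br [244.3 188.8] [  0  13  19   6 100] [639.7 -17.8  79.4] [639.4 -17.9  79.5]
scene fl [271.8 263.4] [ 3  2 11  8 72] [484.9 132.1  84.2] [484.4 132.   84.4]
scene fr [298.9 194.6] [ 5  4  9  8 62] [520.3 -58.   85.3] [520.4 -57.9  85.6]
yaw 11.021177748867206 scale 0.955167995047224 c (564.9514983905314+53.261327816567444j) res [ 5.5+0.4j -6.1+7.5j  0. -0.j   0.6-7.9j]
[612.2+161.3j 649.3 -29.1j 480.6+135.7j 517.7 -54.8j]
```

servo_tool --pt "15.4 36.6 -4 0 0 2" --pt "15.4 36.6 -4 0 0 2" --pt "15.4 36.6 -4 0 0 2" --pt "15.4 36.6 -4 0 0 2" --pt "15.4 36.6 -4 0 0 2" --fingers 0

```text
clock: 0.52
tool_pos: [0.3662, -0.4251, 0.206]
orientation: [180.0, -0.0, -144.6]
force: [1.4, -0.0, -0.6]
opening: 0.0595
```

servo_tool --pt "15.4 36.6 -4 0 0 2" --pt "15.4 36.6 -4 0 0 2" --pt "15.4 36.6 -4 0 0 2" --pt "15.4 36.6 -4 0 0 2" --pt "15.4 36.6 -4 0 0 2"

```text
clock: 0.93
tool_pos: [0.4433, -0.242, 0.1863]
orientation: [180.0, 0.0, -134.5]
force: [0.8, 0.0, -1.4]
opening: 0.0268
```

servo_tool --pt "15.4 36.6 -4 0 0 2" --pt "15.4 36.6 -4 0 0 2" --pt "15.4 36.6 -4 0 0 2" --pt "15.4 36.6 -4 0 0 2" --pt "15.4 36.6 -4 0 0 2"

```text
clock: 1.35
tool_pos: [0.5203, -0.0589, 0.1664]
orientation: [180.0, 0.0, -124.5]
force: [1.1, -0.8, 0.4]
opening: 0.0009
```

servo_tool --pt "0 -1 -35 0 0 0" --pt "0 0 -30 0 0 0" --pt "0 0 -8 0 0 0" --pt "0 0 0 0 0 0" --pt "0 0 0 0 0 0"

```text
clock: 1.77
tool_pos: [0.5204, -0.0623, 0.0941]
orientation: [180.0, -0.0, -124.6]
force: [0.7, 0.2, -0.3]
opening: -0.0001
```

servo_tool --pt "0 0 -1 0 0 0" --pt "0 0 -1 0 0 0" --pt "0 0 -1 0 0 0" --pt "0 0 -1 0 0 0" --pt "0 0 -1 0 0 0"

```text
clock: 2.18
tool_pos: [0.5205, -0.062, 0.0891]
orientation: [-180.0, 0.0, -124.6]
force: [-0.1, 0.4, -0.6]
opening: 0.0006
```

servo_tool --pt "0 0 -1 0 0 0" --pt "0 0 -1 0 0 0" --pt "0 0 -1 0 0 0" --pt "0 0 -1 0 0 0" --pt "0 0 0 0 0 0"

```text
clock: 2.6
tool_pos: [0.5201, -0.0622, 0.085]
orientation: [-180.0, -0.0, -124.6]
force: [-2.4, -2.2, 4.9]
opening: 0.0009
```

servo_tool --pt "0 0 -1 0 0 0" --pt "0 0 -1 0 0 0" --pt "0 0 0 0 0 0"

```text
clock: 2.85
tool_pos: [0.5201, -0.062, 0.0824]
orientation: [180.0, -0.0, -124.6]
force: [0.0, -0.4, 0.1]
opening: 0.0002
```

Force rose to 5 N and then fell to 0, so it has probably snapped. I'll push to the seat to confirm.

servo_tool --pt "0 0 -1 0 0 0" --pt "0 0 -1 0 0 0" --pt "0 0 -0.5 0 0 0" --pt "0 0 0 0 0 0"

```text
clock: 3.18
tool_pos: [0.5202, -0.0618, 0.0799]
orientation: [180.0, -0.0, -124.6]
force: [-0.7, 0.0, 0.3]
opening: 0.0001
```

servo_tool --pt "0 0 -0.5 0 0 0" --pt "0 0 0 0 0 0"

```text
clock: 3.35
tool_pos: [0.5202, -0.0618, 0.0796]
orientation: [180.0, -0.0, -124.6]
force: [-1.0, 1.3, 2.2]
opening: 0.0008
```

servo_tool --pt "0 0 -0.5 0 0 0" --pt "0 0 0 0 0 0"

```text
clock: 3.52
tool_pos: [0.5203, -0.0618, 0.0795]
orientation: [-180.0, 0.0, -124.6]
force: [-2.2, 1.2, 5.1]
opening: 0.0005
```

servo_tool --pt "0 0 30 0 0 0" --pt "13.5 31 5 0 0 0" --pt "13.5 31 0 0 0 0" --pt "13.5 31 0 0 0 0" --pt "13.5 31 0 0 0 0"

```text
clock: 3.93
tool_pos: [0.5747, 0.0634, 0.1145]
orientation: [-180.0, 0.1, -124.7]
force: [0.2, -0.5, 0.4]
opening: 0.0004
```

servo_tool --pt "13.5 31 0 0 0 0" --pt "13.5 31 0 0 0 0" --pt "13.5 31 0 0 0 0" --pt "0 0 -22 0 0 0" --pt "0 0 0 0 0 0"

```text
clock: 4.35
tool_pos: [0.6133, 0.1563, 0.0883]
orientation: [179.8, -0.2, -124.6]
force: [-1.8, -0.4, -1.2]
opening: 0.0005
```

servo_tool --pt "0 0 -1 0 0 0" --pt "0 0 -1 0 0 0" --pt "0 0 -1 0 0 0" --pt "0 0 -1 0 0 0"

```text
clock: 4.68
tool_pos: [0.615, 0.1546, 0.0891]
orientation: [-180.0, 0.1, -124.7]
force: [0.3, 0.6, 0.9]
opening: 0.0004
```

servo_tool --pt "0 0 -1 0 0 0" --pt "0 0 -1 0 0 0" --pt "0 0 0 0 0 0"

```text
clock: 4.93
tool_pos: [0.615, 0.1549, 0.0865]
orientation: [-180.0, 0.0, -124.6]
force: [0.4, -0.9, 1.0]
opening: 0.0005
```

servo_tool --pt "0 0 -1 0 0 0" --pt "0 0 -1 0 0 0" --pt "0 0 0 0 0 0"

```text
clock: 5.18
tool_pos: [0.6153, 0.1552, 0.0852]
orientation: [-179.9, 0.1, -124.6]
force: [-0.4, -0.8, 6.6]
opening: 0.0004
```

servo_tool --pt "0 0 -1 0 0 0" --pt "0 0 -1 0 0 0" --pt "0 0 0 0 0 0"

```text
clock: 5.43
tool_pos: [0.615, 0.1553, 0.0823]
orientation: [-180.0, 0.0, -124.6]
force: [0.5, 0.7, 0.7]
opening: 0.0008
```

servo_tool --pt "0 0 -1 0 0 0" --pt "0 0 -1 0 0 0" --pt "0 0 0 0 0 0"

```text
clock: 5.68
tool_pos: [0.6143, 0.155, 0.0797]
orientation: [180.0, -0.0, -124.6]
force: [-1.4, 0.7, 2.1]
opening: 0.0006
```

servo_tool --pt "0 0 -1 0 0 0" --pt "0 0 -0.5 0 0 0" --pt "0 0 0 0 0 0"

```text
clock: 5.93
tool_pos: [0.6144, 0.155, 0.0794]
orientation: [-180.0, -0.0, -124.6]
force: [-4.8, -0.7, 9.8]
opening: 0.0004
```

servo_tool --pt "0 0 36 0 0 0" --pt "2.8 -14.7 0 0 0 -6.9" --pt "2.8 -14.7 0 0 0 -6.9" --pt "2.8 -14.7 0 0 0 -6.9" --pt "2.8 -14.7 0 0 0 -6.9"

```text
clock: 6.35
tool_pos: [0.6257, 0.0958, 0.1145]
orientation: [180.0, -0.0, -152.6]
force: [-0.6, 0.1, 0.7]
opening: 0.0006
```

servo_tool --pt "2.8 -14.7 0 0 0 -6.9" --pt "2.8 -14.7 0 0 0 -6.9" --pt "2.8 -14.7 0 0 0 -6.9" --pt "2.8 -14.7 0 0 0 -6.9" --pt "2.8 -14.7 0 0 0 -6.9"

```text
clock: 6.77
tool_pos: [0.6397, 0.022, 0.1141]
orientation: [-180.0, -0.0, 172.9]
force: [-0.3, -0.2, 0.2]
opening: 0.0006
```

servo_tool --pt "2.8 -14.7 0 0 0 -6.9" --pt "2.8 -14.7 0 0 0 -6.9" --pt "2.8 -14.7 0 0 0 -6.9" --pt "2.8 -14.7 0 0 0 -6.9" --pt "0 0 0 0 0 0"

```text
clock: 7.18
tool_pos: [0.651, -0.0382, 0.114]
orientation: [-180.0, -0.0, 145.2]
force: [-0.1, 0.1, -0.0]
opening: 0.0007
```

servo_tool --pt "0 1 -20 0 0 0" --pt "0 0 -3 0 0 0" --pt "0 0 -1 0 0 0" --pt "0 0 -1 0 0 0" --pt "0 0 0 0 0 0"

```text
clock: 7.6
tool_pos: [0.6513, -0.0346, 0.0899]
orientation: [180.0, 0.0, 145.7]
force: [0.3, -0.3, 0.7]
opening: 0.0008
```

servo_tool --pt "0 0 -1 0 0 0" --pt "0 0 -1 0 0 0" --pt "0 0 0 0 0 0"

```text
clock: 7.85
tool_pos: [0.6513, -0.0348, 0.0879]
orientation: [180.0, 0.0, 145.7]
force: [0.6, -0.2, -0.3]
opening: 0.0007
```

servo_tool --pt "0 0 -1 0 0 0" --pt "0 0 -1 0 0 0" --pt "0 0 0 0 0 0"

```text
clock: 8.1
tool_pos: [0.6516, -0.035, 0.0862]
orientation: [180.0, 0.1, 145.7]
force: [-0.4, 0.1, 4.1]
opening: 0.0
```

servo_tool --pt "0 0 -1 0 0 0" --pt "0 0 -1 0 0 0" --pt "0 0 0 0 0 0"

```text
clock: 8.35
tool_pos: [0.6519, -0.0351, 0.0847]
orientation: [179.9, 0.1, 145.7]
force: [0.6, -1.0, 4.4]
opening: 0.0004
```

servo_tool --pt "0 0 -1 0 0 0" --pt "0 0 -1 0 0 0" --pt "0 0 0 0 0 0"

```text
clock: 8.6
tool_pos: [0.6509, -0.035, 0.0813]
orientation: [-180.0, -0.0, 145.7]
force: [-0.5, 0.2, -0.1]
opening: 0.0005
```

servo_tool --pt "0 0 -1 0 0 0" --pt "0 0 -0.5 0 0 0" --pt "0 0 0 0 0 0"

```text
clock: 8.85
tool_pos: [0.6507, -0.035, 0.0797]
orientation: [-180.0, -0.0, 145.7]
force: [-1.2, 0.5, 1.5]
opening: 0.0001
```

servo_tool --pt "0 0 -1 0 0 0" --pt "0 0 0 0 0 0"

```text
clock: 9.02
tool_pos: [0.6508, -0.035, 0.0795]
orientation: [-180.0, -0.0, 145.7]
force: [-3.5, -0.0, 5.5]
opening: 0.0003
```

servo_tool --pt "0 0 36 0 0 0" --pt "-23.8 23.6 0 0 0 0" --pt "-23.8 23.6 0 0 0 0" --pt "-23.8 23.6 0 0 0 0" --pt "-23.8 23.6 0 0 0 0"

```text
clock: 9.43
tool_pos: [0.5547, 0.06, 0.1149]
orientation: [180.0, -0.0, 145.6]
force: [-0.1, 1.0, 0.1]
opening: 0.0004
```

servo_tool --pt "-23.8 23.6 0 0 0 0" --pt "-23.8 23.6 0 0 0 0" --pt "-23.8 23.6 0 0 0 0" --pt "0 0 -15 0 0 0" --pt "0 0 0 0 0 0"

```text
clock: 9.85
tool_pos: [0.4825, 0.131, 0.0987]
orientation: [-179.9, -0.1, 145.8]
force: [-1.0, 0.0, -1.1]
opening: 0.0006
```

servo_tool --pt "0 0 -7 0 0 0" --pt "0 0 -2 0 0 0" --pt "0 0 -1 0 0 0" --pt "0 0 0 0 0 0"

```text
clock: 10.18
tool_pos: [0.4849, 0.1295, 0.0897]
orientation: [-180.0, -0.0, 145.6]
force: [-0.6, -0.7, -0.4]
opening: 0.0002
```

servo_tool --pt "0 0 -1 0 0 0" --pt "0 0 -1 0 0 0" --pt "0 0 0 0 0 0"

```text
clock: 10.43
tool_pos: [0.4846, 0.1299, 0.088]
orientation: [-180.0, -0.0, 145.6]
force: [0.1, 0.6, -0.4]
opening: 0.0005
```

servo_tool --pt "0 0 -1 0 0 0" --pt "0 0 -1 0 0 0" --pt "0 0 0 0 0 0"

```text
clock: 10.68
tool_pos: [0.4846, 0.1302, 0.0862]
orientation: [180.0, 0.0, 145.7]
force: [-0.3, -0.1, 1.8]
opening: 0.0005
```

servo_tool --pt "0 0 -1 0 0 0" --pt "0 0 -1 0 0 0" --pt "0 0 0 0 0 0"

```text
clock: 10.93
tool_pos: [0.4844, 0.1304, 0.0845]
orientation: [180.0, -0.0, 145.7]
force: [-2.9, 1.7, 4.4]
opening: 0.0006
```

servo_tool --pt "0 0 -1 0 0 0" --pt "0 0 -1 0 0 0" --pt "0 0 0 0 0 0"

```text
clock: 11.18
tool_pos: [0.4844, 0.1302, 0.0819]
orientation: [180.0, -0.0, 145.7]
force: [-0.6, -0.1, 0.1]
opening: 0.0007
```

servo_tool --pt "0 0 -1 0 0 0" --pt "0 0 -1 0 0 0" --pt "0 0 0 0 0 0"

```text
clock: 11.43
tool_pos: [0.4845, 0.1302, 0.0798]
orientation: [-180.0, -0.0, 145.7]
force: [0.5, 0.2, 0.4]
opening: 0.0003
```

Last seat, then retreat up and out of the cameras' view.

servo_tool --pt "0 0 -1 0 0 0" --pt "0 0 0 0 0 0"

```text
clock: 11.6
tool_pos: [0.4845, 0.1302, 0.0794]
orientation: [-180.0, 0.0, 145.7]
force: [-2.6, -0.2, 6.0]
opening: 0.0006
```

servo_tool --pt "0 0 40 0 0 0" --pt "0 0 40 0 0 0" --pt "0 -30 25 0 0 0" --pt "0 -40 0 0 0 0" --pt "0 -40 0 0 0 0"

```text
clock: 12.02
tool_pos: [0.4854, 0.0201, 0.1861]
orientation: [179.8, 0.1, 145.8]
force: [0.6, 0.4, -1.6]
opening: 0.0
```

servo_tool --pt "0 -40 0 0 0 0" --pt "0 -40 0 0 0 0" --pt "0 -40 0 0 0 0" --pt "0 -40 0 0 0 0" --pt "0 -40 0 0 0 0"

```text
clock: 12.43
tool_pos: [0.484, -0.1817, 0.1842]
orientation: [180.0, 0.0, 145.7]
force: [1.3, -0.3, -0.1]
opening: 0.0004
```

servo_tool --pt "-10 -40 0 0 0 0" --pt "-10 -40 0 0 0 0" --pt "-10 -40 0 0 0 0" --pt "-10 -40 0 0 0 0" --pt "0 0 0 0 0 0"

```text
clock: 12.85
tool_pos: [0.4423, -0.3452, 0.1835]
orientation: [-179.9, -0.0, 145.4]
force: [1.8, 0.1, 0.4]
opening: 0.0007
```

```bash
python3 - <<'E'
from h import *
ims=[]
for n,cs in(("top",((175,171),(256,156),(184,227),(266,212))),("scene",((209,249),(244,182),(273,267),(299,196)))):
    p,d=viewer.snapshot(n); f=np.load(n+'.npz'); P=points(n,d)*1000;Q=points(n,f['d'])*1000
    for (u,v),k in zip(cs,('bl','br','fl','fr')):
        s=np.s_[v-2:v+3,u-2:u+3]; print(n,k,np.median(Q[s],(0,1)).round(1),'->',np.median(P[s],(0,1)).round(1))
    if n=="scene": ims=[cv2.resize(x[160:290,180:330,::-1],(400,346),interpolation=cv2.INTER_CUBIC) for x in(f['p'],p)]
    else: cv2.imwrite('pics/top1.png',p[...,::-1])
cv2.imwrite('pics/cmp.png',np.hstack(ims))
o=ctrl.get_obs(); print(o['clock'],o['tool_pos'],o['force'])
E
```

```text
top bl [615.3 152.9  84.5] -> [615.7 154.4  78.5]
top br [651.4 -37.6  86.2] -> [652.7 -37.6  78.9]
top fl [483.9 129.4  84.6] -> [483.8 130.   79.7]
top fr [520.3 -61.7  86. ] -> [520.3 -61.9  79.6]
scene bl [610.4 164.7  84.8] -> [613.  161.6  79. ]
scene br [648.9 -31.8  85.2] -> [652.5 -36.5  79. ]
scene fl [478.4 139.   85.9] -> [480.6 135.5  78.6]
scene fr [517.9 -54.3  85.1] -> [520.5 -60.1  78.9]
12.95 [ 0.44339929 -0.34132552  0.18337649] [ 0.43666978 -0.41251283 -0.31715927]
```

View pics/cmp.png

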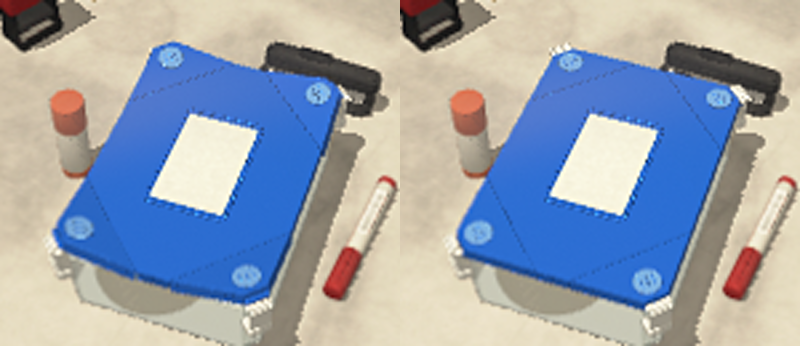

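View pics/top1.png

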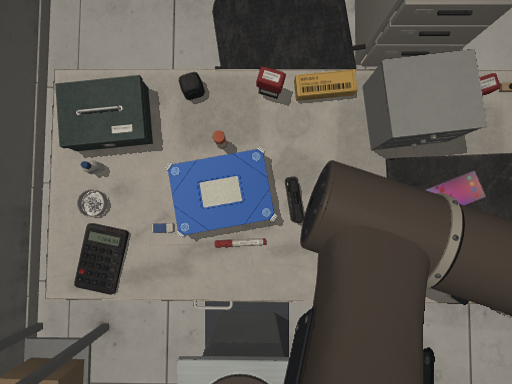

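The before/after view shows all four corners flat, with the clips now over the lid edges. The top view shows the box and its neighbours unmoved (box centre about (222,192)), and the arm is well clear of them.

```bash
python3 -c "
from plant import ctrl
print(ctrl.close_job())"
```

```text
the job is handed in; nothing more can be done
None
```

I pressed the four corners with closed fingertips (order: front right, back left, back right, front left) and handed the job in at about 13 s. All four appear to have snapped under their clips.

- **Pressing:** at each corner the upward force rose to between 4 and 7 N, then dropped to about 0 as the corner gave way. Pressing on met a firm seat at about 79.5 mm. The highest force I read was about 10 N. That is below the 8 to 16 N stated for the clips at three corners, probably because I only read the force at the end of each move.
- **Lid after the arm left:** both cameras put the pads at 78.5 to 79.7 mm, down from 84.5 to 86 mm, against 79 mm for shut.
- **Surroundings:** in the pictures the box, marker, eraser, stapler and glue stick look unmoved. The arm hid the mouse in the last top view, so I did not check it directly; the fingertips never went below 79 mm and stayed above 160 mm on that side.
- **Disagreement:** at the start the two cameras differed by about 3 to 4 mm in y on the pads. I used values between them, which was close enough on 22 mm pads.

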